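# Bleed the bench lift down to the packing step

## Robot

A 6-joint arm with a two-finger parallel gripper is mounted at the origin on the work surface. World frame = base frame: x ahead of the robot, y to its left, z up, the work surface at z = 0. Lengths are in m, angles in degrees, forces in N, time in s.
With the tool pointing down it reaches from about 0.375 to 0.75 m from the base axis. Payload 9 kg.
Tool frame: the origin (TCP) lies where the fingers leave the gripper's body, on its centre line; the fingertips stand 73 mm ahead of it and the grasp point (between the pads) lies 54 mm ahead of it (robot.tip_reach is the distance from the TCP to the fingertips, in m); z points along the fingers, y is the direction in which the jaws open and shut (so a half turn about z gives the same grasp; the last joint's range is limited). The gripper opens to 85 mm and grips with 20 to 120 N. Pads are 22 mm wide; open, the fingers measure 114 mm over their backs; the gripper's body (76 mm by 85 mm) begins 54 mm behind the grasp point. The pads swing forward as they close: fully open they stand 13 mm farther back than shut.
Start: joints at [-88.104, 5.964, 5.575, 89.605, 0, 77.527], TCP at [0.149, -0.581, 0.304] pointing down, gripper open.
Joint ranges: [-171.21, 171.21], [-48.23, 106.86], [-62.78, 66.21], [-105.2, 120.99], [-86.42, 89.51], [-180, 180]. Speed limits (degrees/s): [127.2, 127.2, 147.25, 180, 180, 180].

## Interface

Orientations are given as [roll, pitch, yaw] about the fixed x, y, z axes, in that order (R = Rz(yaw) Ry(pitch) Rx(roll)).
In Python, from plant import robot gives the robot as it stands. Calls block until the motion is done:
- robot.move_pose(position, orientation): joint-space move of the TCP to a pose.
- robot.line_to(position, vel=0.15, rotation=None, guard=None): straight line of the TCP; rotation=None keeps the orientation; vel is the mean speed in m/s. With guard (N) it stops when the force on the tool has changed by that much, and returns True; else False.
- robot.goto_joints(angles): joint-space move.
- robot.set_gripper(opening): finger opening in m; the grip force is fixed at half the most; returns when the fingers have stopped.
- robot.pause(seconds).
- robot.ik(position, orientation): joint angles nearest the present ones, or None.
- robot.observe(): the state.
- robot.grab_frame(name): name is "scene" or "side" or "wrist"; returns the picture (400x640x3 uint8, blue, green, red); there is no depth.
- robot.get_calibration(name): a dict with "vertical_fov" (degrees; the focal length in pixels is half the picture's height over the tangent of half this angle, whatever the lens; pixels are square), "cx", "cy" (the principal point, pixels), "rvec" (rotation vector, rad) and "tvec" (3), from world to camera coordinates, as OpenCV has them. Camera axes: x right, y down, z forward; pixel columns grow to the right and rows downward; lengths in m; the calibration is good to about 2 mm. A picture is of the moment at which its call begins: read the wrist's pose just before it. get_calibration takes no time and is no camera call; for the wrist camera it gives the pose at the moment of the call.
A pose or a line that the arm cannot do raises robot.IKError and nothing moves.
- robot.job_done(): hands the job in, once; it reports no verdict.
The state is a dict: "time": time; "q": joint angles; "qvel": joint speeds; "joint_torque": joint torques, N m; "tool_pos": TCP position; "tcp_rot": TCP orientation; "ft_force": force on the tool from outside, world axes, zero at the start; "torque": the same for the moment, N m; "gripper_width": finger opening in m.
Only numpy, scipy, OpenCV 4.12 (cv2) and the standard library are available. Lean on these libraries where they do the work, as an engineer would, in place of code of your own. Each camera call takes 0.05 s, during which the arm holds its last target.

## Task

The little hydraulic lift stands too high for its crate to be slid across onto the plywood packing step beside it. Ease its release-valve lever open (anticlockwise seen from above) only until the deck sinks slowly, well under 3 cm a second, and shut the valve again, snug with a push of some 10 to 20 N but not forced, so that the deck stays level with the top of the step. Let the deck come down by itself without touching it, leave the things lying around alone, and take your hand away at the end.

Things in the scene. Friction and masses are not known exactly. Their poses are not given: they have to be found in the camera images.
- lever_grip (a point): Where to push the valve lever: on its centre line, 80 mm from the spindle axis, 92 mm above the table. The lever is a plain level steel bar, 12 mm wide and 14 mm high (7 mm above and below this point), reaching 100 mm from the spindle axis. Axes here: x along the bar towards the spindle, y across it, z up. Shut, the lever points straight away from the deck, towards the robot's side.
- lift: The fixed bench lift: dark base plate 280 x 200 x 12 mm (x along the 280), origin under its middle, x from valve to deck. Grey valve block 52 x 56 mm, 70 mm tall, at x = -100 mm; the deck spans x = -20 to 140 mm and y = -110 to 110 mm. The outer 60 mm of the shut lever stands out beyond the plate, with only the table below it and nothing above.
- spindle (a point): Fixed point on the valve's vertical spindle axis, at the lever's mid height, over the valve block. Its x axis points from valve to deck. The valve's seat is stiff but springy: closing past angle 0, the push at 80 mm climbs from 5 N by about 4 N per 0.01 rad. Snug is a push of 10 to 20 N (0.012 to 0.035 rad past 0); more than 0.05 rad past 0, about 27 N, spoils the seat.
- valve (a joint): Lever angle, rad: 0 = screw just meets its seat (shut), growing anticlockwise from above, open stop 1.2. It stays where left; turning takes about 5 N at 80 mm either way. The deck starts to sink at some angle from 0.33 to 0.68 (unknown load); from there each 0.01 rad adds about 2.5 mm/s, and turning back to that angle stops it.
- deck_edge (a point): Middle of the deck's long edge beside the packing step, on the deck's top face. The deck is a steel plate 160 x 220 x 10 mm that carries a screwed-on plywood crate of wooden dowels, 35 mm tall; it slides straight up and down.
- step_top (a point): Middle of the near edge of the packing step's top face. The step is a fixed plywood stand 200 x 150 mm, its top 150 to 180 mm above the table (differs each time), 12 mm from the deck. The deck is level when deck_edge is as high as this point.
- ram: The moving deck with its rod and crate as one piece, origin on the ram's axis, 150 mm below the deck's top face. It starts with the deck's top 245 mm above the table and has 95 mm of travel down. It sinks by its own weight, must stay slower than 35 mm/s, cannot be raised again, and must not be touched.
- glue: White glue jar, 56 mm across, 85 mm tall, standing loose; origin under its middle. Leave it alone.
- tape: Black roll of tape lying flat, 96 mm across, 45 mm tall, loose; origin under its middle. Leave it alone.
- weight: Dark steel paperweight 100 x 50 x 20 mm with a 20 mm knob on top, loose; origin under its middle. Leave it alone.

How it is judged (in metres and radians):
On the way, in this order (a step that is already met when the one before it is completed fails the run):
1. the valve is cracked open and the deck is sinking (value of joint valve above 0.15 rad and linear speed of ram above 0.002 m/s), for 0.3 s.
2. the deck is level with the step and the valve has been drawn up snug on its seat (z of deck_edge in the frame of step_top between -0.006 and 0.006 m and value of joint valve below -0.006 rad), for 0.2 s.
At the end, for the whole second after the job is handed in: The deck stands still with its top within 6 mm of the height of the step's top, and the valve lever is shut (less than 0.02 rad open) (z of deck_edge in the frame of step_top between -0.006 and 0.006 m and value of joint valve below 0.02 rad and linear speed of ram below 0.001 m/s); the robot touches nothing.
It fails at once if the deck sinks faster than 35 mm/s (linear speed of ram above 0.035 m/s).
It fails at once if the valve is forced more than 0.05 rad past its seat (about 27 N at the lever) (value of joint valve below -0.05 rad).
It fails at once if the deck or its load is touched (contact force between any of the arm, the fingers and ram above 2 N).
It fails at once if a bystander is moved more than 20 mm (distance of any of glue, tape, weight from where it was at the start of the episode above 0.02 m).
It also fails if it takes over 67 s, if anything falls off the work surface, if the arm or the gripper's body presses on something with over 40 N, if the wrist force passes 120 N, or if a joint passes its speed limit or range.

## Working session

There is one attempt and no reset: what is moved stays moved. The work goes in short steps, each a Python script; the robot and the scene stay as the last script left them, time stands still between calls to the robot, and variables do not carry over. Pictures are saved under pics/ and viewed, and the job is handed in when it is done.

```bash
ls; mkdir -p pics; python3 - <<'E'
from plant import robot
import cv2
o=robot.observe(); print(o)
for n in ("scene","side","wrist"):
    print(n,robot.get_calibration(n)); cv2.imwrite(f"pics/{n}0.png",robot.grab_frame(n))
E
```

```text
pics
{'time': 0.0, 'q': array([-8.81043419e+01,  5.99823733e+00,  5.52583591e+00,  8.96032894e+01,
        1.44486506e-03,  7.75269485e+01]), 'qvel': array([ 0.03039291,  0.08458792,  0.0090865 ,  0.06198089, -0.00953721,
       -0.00673706]), 'joint_torque': array([-3.49774527e-03, -5.56926906e+01,  5.03648400e+01,  1.70491211e-02,
       -4.47833381e-04,  1.25917819e-05]), 'tool_pos': array([ 0.14890601, -0.5809862 ,  0.30311439]), 'tcp_rot': array([-1.79926408e+02, -1.77584836e-02,  1.43686973e+01]), 'ft_force': array([ 0.05129381, -0.30129394, -0.18870006]), 'torque': array([ 0.00354451,  0.01844081, -0.0583436 ]), 'gripper_width': 0.0853116361332203}
scene {'vertical_fov': 45.695039981339214, 'cx': 316.45238907471787, 'cy': 205.4888824137459, 'rvec': array([ 2.27610208,  0.9212318 , -0.34880401]), 'tvec': array([-0.36113029, -0.17944773,  1.3062442 ])}
side {'vertical_fov': 53.5706198522437, 'cx': 326.2018309673947, 'cy': 204.06359164770663, 'rvec': array([ 2.09757651, -0.05778848,  0.01714034]), 'tvec': array([-0.54146737,  0.17173156,  1.06673471])}
wrist {'vertical_fov': 68.94096294774053, 'cx': 318.5546195176216, 'cy': 202.5123107349299, 'rvec': array([-2.29736593,  1.78037213,  0.25653178]), 'tvec': array([-0.6000012 , -0.03792949,  0.37840114])}
```

View pics/scene0.png

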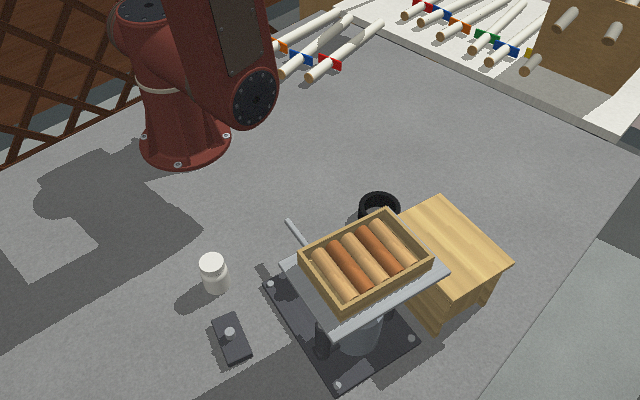

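View pics/side0.png

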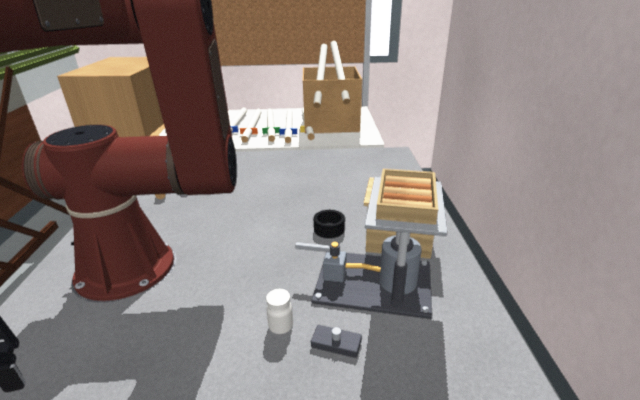

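View pics/wrist0.png

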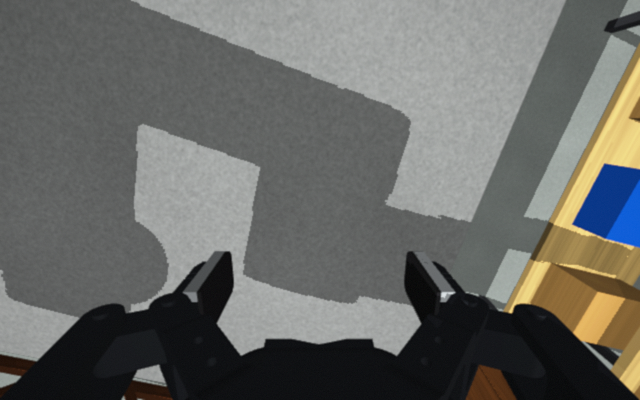

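The scene view shows the lift at about (350,300), its lever end at (288,221), the tape at (379,207), the jar at (212,272), the paperweight at (231,338) and the step at (455,245). The side view shows the lever from (297,246) to (333,248). I'll enlarge both.

```bash
python3 - <<'E'
import cv2
a=cv2.imread("pics/scene0.png")[180:400,240:530]; cv2.imwrite("pics/sc0c.png",cv2.resize(a,None,fx=2.7,fy=2.7,interpolation=2))
a=cv2.imread("pics/side0.png")[160:360,260:460]; cv2.imwrite("pics/si0c.png",cv2.resize(a,None,fx=3,fy=3,interpolation=2))
E
```

```text
(no output)
```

View pics/sc0c.png

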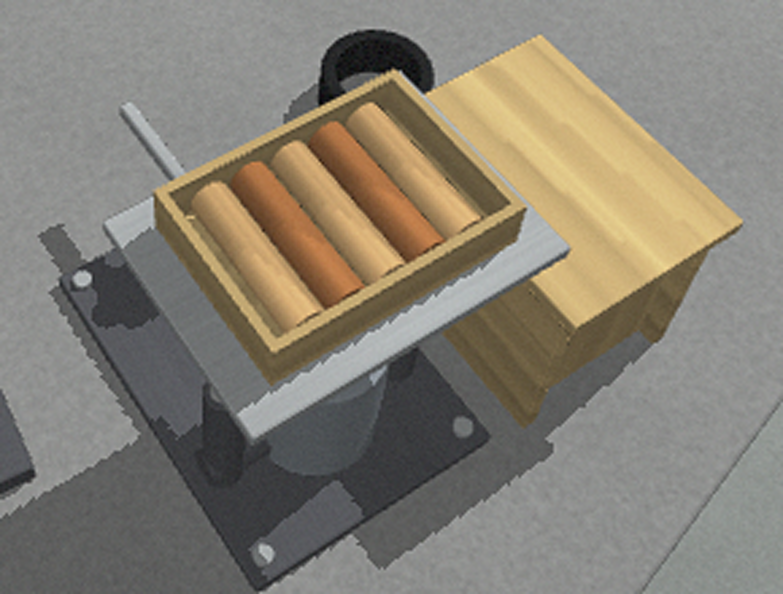

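View pics/si0c.png

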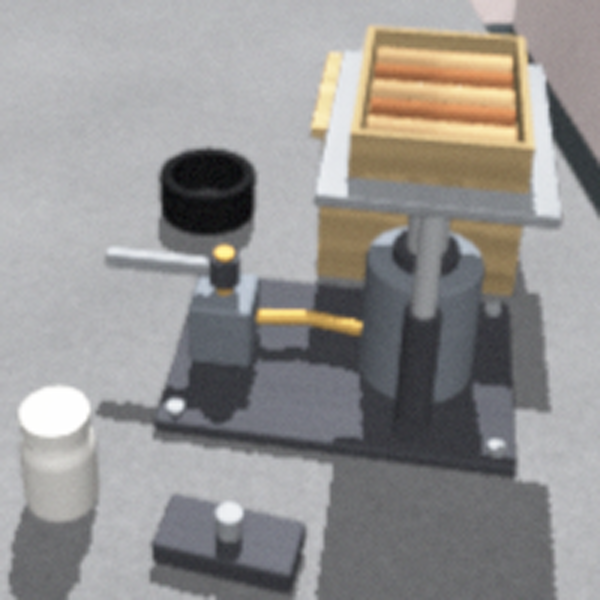

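```bash
cat > h.py <<'E'
import numpy as np, cv2
from plant import robot
def cam(n):
    c=robot.get_calibration(n); f=200/np.tan(np.radians(c["vertical_fov"]/2))
    K=np.array([[f,0,c["cx"]],[0,f,c["cy"]],[0,0,1.]])
    return K,np.array(c["rvec"],float),np.array(c["tvec"],float)
def proj(C,P): return cv2.projectPoints(np.asarray(P,float).reshape(-1,1,3),C[1],C[2],C[0],None)[0][:,0]
def ray(C,uv,z):
    K,r,t=C; R=cv2.Rodrigues(r)[0]; d=R.T@np.linalg.inv(K)@np.array([uv[0],uv[1],1.]); o=-R.T@t
    return o+d*(z-o[2])/d[2]
E
cat > fit.py <<'E'
from h import *
from scipy.optimize import least_squares
S=cam("scene");D=cam("side")
sc=lambda u,v:np.array([240+(u+.5)/2.7-.5,180+(v+.5)/2.7-.5]); sd=lambda u,v:np.array([260+(u+.5)/3-.5,160+(v+.5)/3-.5])
obs=[(S,sc(107,221),(-.02,.110,.245)),(S,sc(240,418),(-.02,-.110,.245)),(S,sc(568,248),(.14,-.11,.245))]
print([ray(S,sc(*p),.245).round(3) for p in((107,221),(240,418),(568,248))])
print("base",[ray(S,sc(*p),.012).round(3) for p in((62,283),(258,577),(488,437))],[ray(D,sd(*p),.012).round(3) for p in((158,425),(515,462))])
print("tip",ray(S,sc(127,103),.099),ray(D,sd(108,252),.097))
print("deck side",[ray(D,sd(*p),.245).round(3) for p in((320,195),(558,213))])
for z in(.15,.165,.18):print("step",[ray(S,sc(*p),z).round(3) for p in((541,36),(742,223),(573,327))])
print("tape",ray(S,sc(378,50),.045),"glue",ray(S,(211,260),.085),ray(D,sd(57,405),.085),"w",ray(S,(231,338),.02))
print("tape side",ray(D,sd(208,172),.045))
E
python3 fit.py
```

```text
[array([ 0.614, -0.197,  0.245]), array([ 0.754, -0.233,  0.245]), array([ 0.818, -0.027,  0.245])]
base [array([ 0.504, -0.162,  0.012]), array([ 0.765, -0.222,  0.012]), array([ 0.815, -0.037,  0.012])] [array([ 0.501, -0.169,  0.012]), array([ 0.769, -0.224,  0.012])]
tip [ 0.46496553 -0.04974931  0.099     ] [ 0.4643831  -0.05341258  0.097     ]
deck side [array([ 0.615, -0.203,  0.245]), array([ 0.766, -0.235,  0.245])]
step [array([0.675, 0.186, 0.15 ]), array([0.87 , 0.137, 0.15 ]), array([ 0.832, -0.008,  0.15 ])]
step [array([0.681, 0.173, 0.165]), array([0.871, 0.125, 0.165]), array([ 0.835, -0.017,  0.165])]
step [array([0.687, 0.159, 0.18 ]), array([0.873, 0.112, 0.18 ]), array([ 0.837, -0.027,  0.18 ])]
tape [0.54306653 0.17002913 0.045     ] glue [ 0.42673649 -0.22150043  0.085     ] [ 0.43041154 -0.22034927  0.085     ] w [ 0.55366383 -0.28542053  0.02      ]
tape side [0.55830949 0.14878227 0.045     ]
```

```bash
cat > fit2.py <<'E'
from fit import *
O=[(S,sc(107,221),(-.02,-.110,.245)),(S,sc(240,418),(.14,-.110,.245)),(S,sc(568,248),(.14,.11,.245)),
(S,sc(62,283),(-.14,-.1,.012)),(S,sc(258,577),(.14,-.1,.012)),(S,sc(488,437),(.14,.1,.012)),
(D,sd(158,425),(-.14,-.1,.012)),(D,sd(515,462),(.14,-.1,.012)),(D,sd(320,195),(-.02,-.11,.245)),(D,sd(558,213),(.14,-.11,.245)),
(S,sc(127,103),(-.2,0,.099)),(D,sd(108,252),(-.2,0,.097))]
ST=[(S,sc(541,36),(-.1,.272)),(S,sc(742,223),(.1,.272)),(S,sc(573,327),(.1,.122))]
def W(p,x,P):
    c,s=np.cos(p[2]),np.sin(p[2]); return [p[0]+c*P[0]-s*P[1],p[1]+s*P[0]+c*P[1],P[2]]
def res(p):
    r=[(proj(C,W(p,0,P))[0]-uv) for C,uv,P in O]
    r+=[(proj(C,W(p,0,(P[0]+p[3],P[1]+p[5],p[4])))[0]-uv) for C,uv,P in ST]
    r.append(np.array([p[5]/.002,0]))
    return np.concatenate(r)
if __name__=="__main__":
    s=least_squares(res,[.63,-.09,-.22,.06,.16,0],x_scale=[.1,.1,.1,.1,.1,.01])
    print(s.x.round(4),np.degrees(s.x[2])); print(s.fun.reshape(-1,2).round(1).tolist())
    p=s.x; print("spindle",W(p,0,(-.1,0,.092)),"grip",W(p,0,(-.18,0,.092)),"edge",W(p,0,(.06,.11,.245)))
E
python3 fit2.py|tail -3
```

```text
[ 0.6557 -0.0962 -0.2446  0.0535  0.1579  0.0008] -14.01410533925641
[[-2.3, -1.5], [4.0, 6.7], [1.5, -1.1], [-1.7, -3.4], [-1.0, 3.2], [1.4, -1.2], [-2.5, -2.8], [-0.5, 1.0], [-3.1, -1.3], [-0.0, 0.7], [-0.4, -1.4], [-1.0, -1.3], [-0.5, -0.6], [0.3, -0.1], [-0.1, 0.7], [0.4, 0.0]]
spindle [np.float64(0.5586775560149755), np.float64(-0.07196460846540384), 0.092] grip [np.float64(0.4810586648609536), np.float64(-0.05259174765394617), 0.092] edge [np.float64(0.7405530219387734), np.float64(-0.003984354751539174), 0.245]
```

```bash
cat > fit3.py <<'E'
from fit2 import *
def res3(p):
    global SK
    def pj(C,P):
        k=p[6] if C is S else p[7]
        return cv2.projectPoints(np.array(P,float).reshape(1,1,3),C[1],C[2],C[0],np.array([k,0,0,0.]))[0][0,0]
    r=[(pj(C,W(p,0,P))-uv) for C,uv,P in O]
    r+=[(pj(C,W(p,0,(P[0]+p[3],P[1]+p[5],p[4])))-uv) for C,uv,P in ST]
    r.append(np.array([p[5]/.002,0]))
    return np.concatenate(r)
if __name__=="__main__":
    s=least_squares(res3,[.63,-.09,-.22,.06,.16,0,0,0],x_scale=[.1,.1,.1,.1,.1,.01,.1,.1])
    print(s.x.round(4),np.degrees(s.x[2])); print(s.fun.reshape(-1,2).round(1).tolist())
    p=s.x; print("spindle",W(p,0,(-.1,0,.092)),"grip",W(p,0,(-.18,0,.092)),"edge",W(p,0,(.06,.11,.245)))
E
python3 fit3.py|tail -3
```

```text
-1.449e-01 -5.510e-02] -14.205133002204589
[[-1.9, -0.4], [3.8, 6.7], [0.2, -0.4], [-1.1, -2.9], [-1.3, 0.1], [-0.2, -2.3], [-1.6, -2.9], [-0.3, 0.7], [-2.1, -1.0], [0.6, 1.0], [0.1, -0.5], [-0.0, -1.2], [1.1, -0.3], [-1.4, -0.5], [0.5, 0.6], [-0.2, 0.0]]
spindle [np.float64(0.5610536820224494), np.float64(-0.07314647059441633), 0.092] grip [np.float64(0.48349981246577145), np.float64(-0.05351493176563973), 0.092] edge [np.float64(0.7431547870253734), np.float64(-0.005772977611537181), 0.245]
```

```bash
python3 - <<'E'
import cv2
a=cv2.imread("pics/scene0.png")[300:400,260:420]; cv2.imwrite("pics/sc0d.png",cv2.resize(a,None,fx=5,fy=5,interpolation=0))
E
```

```text
(no output)
```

View pics/sc0d.png

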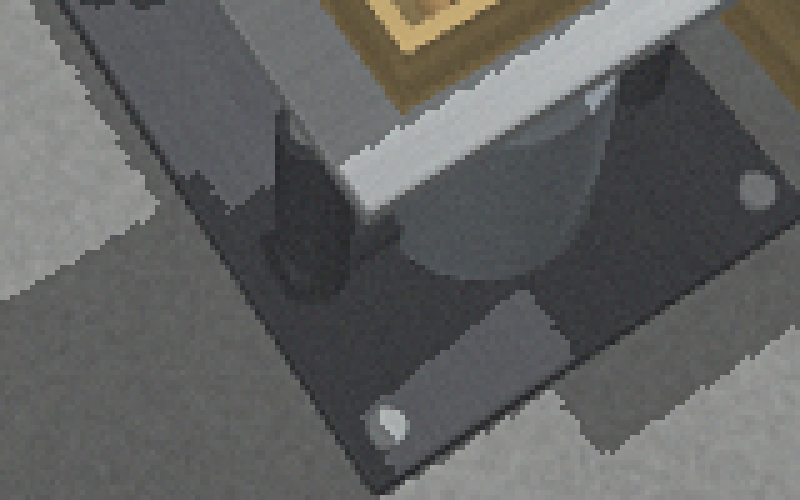

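```bash
sed -i 's/sc(240,418),(.14/sc(251,435),(.14/; s/sc(258,577),(.14/sc(259,580),(.14/' fit2.py; python3 fit2.py|tail -3;python3 fit3.py|tail -4; python3 - <<'E'
import cv2
a=cv2.imread("pics/scene0.png")[240:320,250:350]; cv2.imwrite("pics/a.png",cv2.resize(a,None,fx=6,fy=6,interpolation=0))
a=cv2.imread("pics/side0.png")[210:330,290:450]; cv2.imwrite("pics/b.png",cv2.resize(a,None,fx=5,fy=5,interpolation=0))
E
```

```text
[ 0.6572 -0.0969 -0.2394  0.0529  0.1576  0.0008] -13.715853797528792
[[-1.8, -0.4], [1.0, 1.5], [2.1, -0.8], [-1.7, -2.4], [-0.5, 3.1], [1.9, -0.9], [-1.7, -2.4], [0.5, 1.0], [-2.1, -1.1], [1.1, 0.7], [-0.6, -0.6], [-0.6, -0.9], [-0.9, -0.5], [0.2, -0.3], [0.2, 0.8], [0.4, 0.0]]
spindle [np.float64(0.5600374779229645), np.float64(-0.07320112215627968), 0.092] grip [np.float64(0.4823187939659918), np.float64(-0.05423256491024244), 0.092] edge [np.float64(0.7415566120502112), np.float64(-0.004275046207516661), 0.245]
[ 6.594e-01 -9.850e-02 -2.420e-01  5.700e-02  1.651e-01 -2.000e-04
 -1.256e-01 -9.810e-02] -13.865929694473426
[[-1.6, 0.7], [0.9, 1.7], [1.0, 0.1], [-1.2, -1.9], [-0.8, 0.5], [0.5, -1.7], [-0.8, -2.6], [-0.0, -0.1], [-1.1, -0.8], [1.2, 0.9], [-0.2, 0.3], [0.4, -0.7], [0.5, -0.3], [-1.2, -0.6], [0.8, 0.8], [-0.1, 0.0]]
spindle [np.float64(0.5622963180799438), np.float64(-0.07449972782327878), 0.092] grip [np.float64(0.48462758536680156), np.float64(-0.05532766589101779), 0.092] edge [np.float64(0.7439953686630875), np.float64(-0.006049344207230037), 0.245]
```

View pics/a.png

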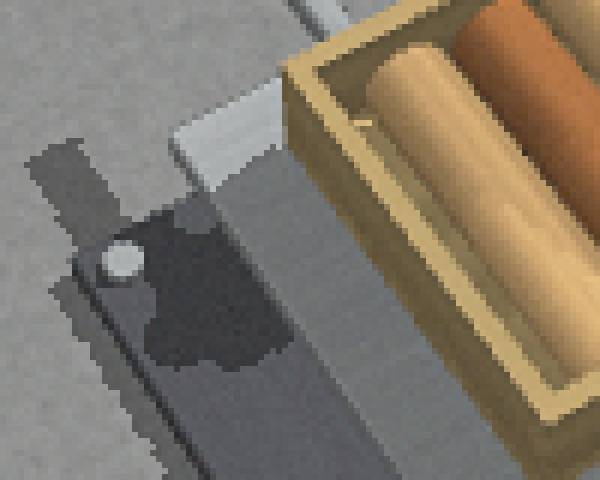

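View pics/b.png

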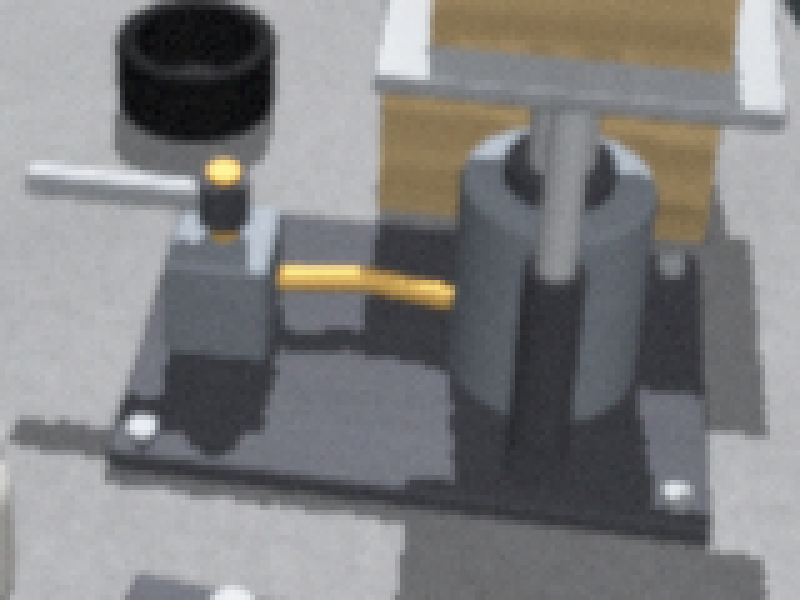

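```bash
python3 - <<'E'
import cv2
a=cv2.imread("pics/side0.png")[160:260,350:450]; cv2.imwrite("pics/c.png",cv2.resize(a,None,fx=6,fy=6,interpolation=0))
a=cv2.imread("pics/scene0.png")[185:345,400:525]; cv2.imwrite("pics/d.png",cv2.resize(a,None,fx=3.75,fy=3.75,interpolation=0))
E
```

```text
(no output)
```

View pics/c.png

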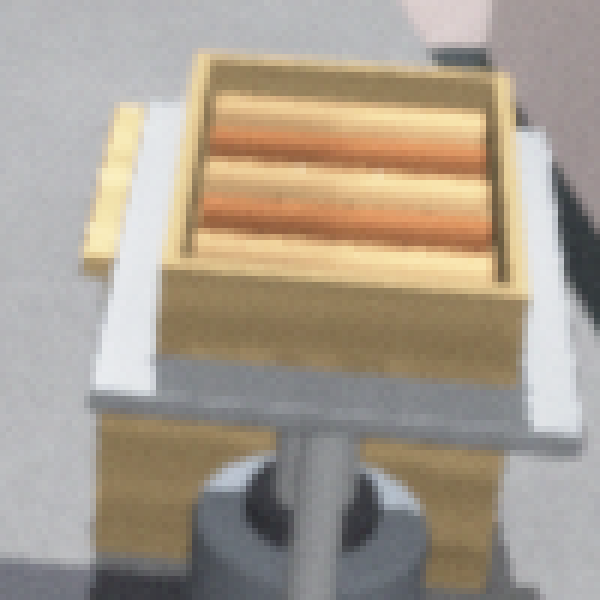

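View pics/d.png

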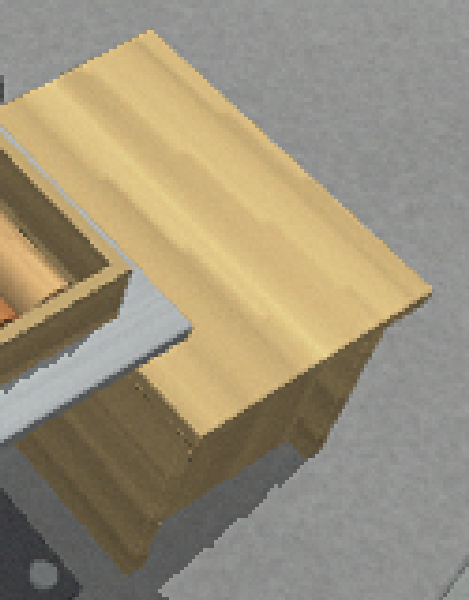

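```bash
cat > fit4.py <<'E'
from h import *
from scipy.optimize import least_squares
S=cam("scene");D=cam("side")
def W(p,P):
    c,s=np.cos(p[2]),np.sin(p[2]); return [p[0]+c*P[0]-s*P[1],p[1]+s*P[0]+c*P[1],P[2]]
O=[(S,(279.2,262),(-.02,-.110,.245)),(S,(333,341),(.14,-.110,.245)),(S,(450.7,272.5),(.14,.11,.245)),
(S,(262.8,283.7),(-.14,-.1,.012)),(S,(336,396),(.14,-.1,.012)),(S,(420.5,342),(.14,.1,.012)),
(D,(312.4,301),(-.14,-.1,.012)),(D,(431.6,313.4),(.14,-.1,.012)),(D,(365.4,225.2),(-.02,-.11,.245)),(D,(446.6,233),(.14,-.11,.245)),
(D,(375,177.2),(-.02,.11,.245)),(D,(440.8,182),(.14,.11,.245)),
(S,(287,218.5),(-.2,0,.099)),(D,(295.6,242.8),(-.2,0,.099))]
ST=[(S,(440.5,193),(-.1,.272)),(S,(515.2,262.6),(.1,.272)),(S,(453.1,301.5),(.1,.122)),(D,(364.2,203),(-.1,.122)),(D,(370.3,177.2),(-.1,.272))]
def res(p,full=True):
    def pj(C,P):
        i=6 if C is S else 7; o=p[8:14] if C is S else p[14:20]
        return cv2.projectPoints(np.array(P,float).reshape(1,1,3),C[1]+o[:3],C[2]+o[3:],C[0],np.array([p[i],0,0,0.]))[0][0,0]
    r=[(pj(C,W(p,P))-uv) for C,uv,P in O]
    r+=[(pj(C,W(p,(P[0]+p[3],P[1]+p[5],p[4])))-uv) for C,uv,P in ST]
    r.append(np.array([p[5]/.001,0])); r.append(p[[8,9,10,14,15,16]]/.002); r.append(p[[11,12,13,17,18,19]]/.002)
    return np.concatenate(r)
for mask in (0,1,2,3):
    fk=mask&1; fo=mask&2
    def f(q):
        p=np.zeros(20); p[:6]=q[:6]
        if fk:p[6:8]=q[6:8]
        if fo:p[8:]=q[8:]
        return res(p)
    s=least_squares(f,np.r_[.63,-.09,-.22,.06,.16,np.zeros(15)],x_scale=[.1]*5+[.01]+[.1]*2+[.002]*12)
    p=s.x; print(mask,p[:8].round(4),s.cost)
    print(s.fun[:38].reshape(-1,2).round(1).tolist())
    print("spindle",np.round(W(p,(-.1,0,.092)),4),"grip",np.round(W(p,(-.18,0,.092)),4))
E
python3 fit4.py
```

```text
0 [ 6.580e-01 -9.760e-02 -2.419e-01  5.450e-02  1.602e-01  1.000e-04
  0.000e+00  0.000e+00] 24.74453157180971
[[-1.8, -0.4], [0.4, 2.0], [1.7, -0.9], [-1.7, -1.3], [-1.1, 2.2], [1.9, -0.6], [-1.5, -2.0], [0.6, 1.6], [-0.8, -1.5], [0.6, -1.4], [-0.6, -1.4], [0.3, -1.2], [-0.6, -1.0], [-0.2, -0.6], [-0.4, -0.2], [0.8, 0.2], [-0.1, 1.1], [-0.7, -0.8], [-1.1, -0.1]]
spindle [ 0.5609 -0.0737  0.092 ] grip [ 0.4833 -0.0545  0.092 ]
1 [ 6.596e-01 -9.860e-02 -2.424e-01  5.580e-02  1.621e-01  5.000e-04
 -8.780e-02 -8.860e-02] 15.812134224716026
[[-1.5, 0.4], [0.5, 2.1], [0.9, -0.5], [-1.4, -0.9], [-1.1, 0.3], [1.0, -1.3], [-0.8, -2.2], [-0.1, 0.4], [-0.0, -1.3], [0.5, -1.4], [0.0, -1.2], [0.2, -0.8], [-0.4, -0.3], [0.5, -0.5], [0.0, 0.3], [-1.1, -0.0], [-0.3, 0.9], [0.4, -1.2], [-0.1, -0.5]]
spindle [ 0.5625 -0.0746  0.092 ] grip [ 0.4848 -0.0554  0.092 ]
2 [ 6.5760e-01 -9.5600e-02 -2.4190e-01  5.5200e-02  1.6190e-01  1.0000e-04
  3.4035e+00  4.7201e+00] 17.333908410009414
[[-1.1, -0.4], [0.7, 1.4], [1.1, -0.9], [-1.2, -1.5], [-0.9, 1.3], [1.6, -1.1], [-1.1, -1.5], [0.6, 2.1], [-0.5, -0.6], [0.6, -0.4], [-0.4, -0.5], [0.4, -0.2], [-0.2, -0.8], [0.3, -0.0], [-0.3, -0.1], [0.5, 0.0], [-0.2, 0.7], [-0.2, -0.5], [-0.6, 0.1]]
spindle [ 0.5605 -0.0716  0.092 ] grip [ 0.4828 -0.0525  0.092 ]
3 [ 6.595e-01 -9.890e-02 -2.435e-01  5.570e-02  1.632e-01  2.000e-04
 -8.360e-02 -1.220e-01] 10.538892380093104
[[-1.0, 0.2], [0.8, 1.8], [1.1, -0.6], [-1.0, -1.0], [-0.9, 0.2], [1.2, -1.3], [-0.7, -1.5], [-0.6, 0.9], [-0.0, -0.1], [0.1, -0.2], [0.1, -0.2], [0.0, 0.2], [-0.0, -0.4], [0.6, 0.3], [0.2, 0.1], [-0.8, -0.3], [-0.1, 0.5], [0.5, -0.7], [0.0, -0.0]]
spindle [ 0.5624 -0.0748  0.092 ] grip [ 0.4848 -0.0555  0.092 ]
```

```bash
cat >> h.py <<'E'
SP=np.array([.562,-.0745]); YAW=np.degrees(-.2425)
def grip_pose(th,z,off=0.,r=.08):
    a=np.radians(YAW)+np.pi+th
    d=np.array([np.cos(a),np.sin(a)]); n=np.array([-d[1],d[0]])  # n: anticlockwise direction
    return [*(SP+r*d+off*n),z],[180,0,YAW+np.degrees(th)]
def st(): 
    o=robot.observe(); print("t",round(o["time"],2),"pos",o["tool_pos"].round(4),"rot",o["tcp_rot"].round(1),"F",o["ft_force"].round(1),"w",round(o["gripper_width"],4)); return o
E
python3 - <<'E'
from h import *
for th in (0,.7,-.05):
    for z in(.3,.149):
        p,r=grip_pose(th,z); print(th,z,p,robot.ik(p,r))
        r[2]+=180; print(robot.ik(p,r))
p,r=grip_pose(0,.27); 
robot.move_pose([.2,-.43,.30],[180,0,0]); robot.move_pose(p,r); robot.set_gripper(.04); robot.pause(.3)
st(); cv2.imwrite("pics/w1.png",robot.grab_frame("wrist"));np.save("w1.npy",np.r_[cam("wrist")[1],cam("wrist")[2]])
C=cam("wrist")
for P in [(-.2,0,.099),(-.1,0,.099),(-.14,-.1,.012),(-.14,.1,.012)]:
    c,s=np.cos(np.radians(YAW)),np.sin(np.radians(YAW)); dx=P[0]+.1
    print(P,proj(C,[SP[0]+c*dx-s*P[1],SP[1]+s*dx+c*P[1],P[2]]))
E
```

```text
0 0.3 [np.float64(0.48434074532196897), np.float64(-0.055289581918846475), 0.3] [-21.93005101 -13.82195078 -13.79473717  90.02721361   0.
 171.96417552]
[-21.93005101 -13.82195078 -13.79473717  90.02721361   0.
  -8.03582448]
0 0.149 [np.float64(0.48434074532196897), np.float64(-0.055289581918846475), 0.149] [-21.93005101 -12.3143247  -28.2346906   74.07963409   0.
 171.96417552]
[-21.93005101 -12.3143247  -28.2346906   74.07963409   0.
  -8.03582448]
0.7 0.3 [np.float64(0.49022723468206175), np.float64(-0.10983652725744504), 0.3] [-27.57841924 -11.18159023 -11.50426804  89.67732219   0.
 126.20876163]
[-27.57841924 -11.18159023 -11.50426804  89.67732219   0.
 -53.79123837]
0.7 0.149 [np.float64(0.49022723468206175), np.float64(-0.10983652725744504), 0.149] [-27.57841924  -9.53458315 -25.78284956  73.75173359   0.
 126.20876163]
[-27.57841924  -9.53458315 -25.78284956  73.75173359   0.
 -53.79123837]
-0.05 0.3 [np.float64(0.485397919905276), np.float64(-0.05143224490416373), 0.3] [-21.44575637 -13.71007095 -13.69916021  90.01091074   0.
 175.31325914]
[-21.44575637 -13.71007095 -13.69916021  90.01091074   0.
  -4.68674086]
-0.05 0.149 [np.float64(0.485397919905276), np.float64(-0.05143224490416373), 0.149] [-21.44575637 -12.19576301 -28.13178636  74.06397665   0.
 175.31325914]
[-21.44575637 -12.19576301 -28.13178636  74.06397665   0.
  -4.68674086]
t 3.37 pos [ 0.4843 -0.0553  0.27  ] rot [-180.     0.   -13.9] F [ 0.5 -1.   1. ] w 0.0403
(-0.2, 0, 0.099) [[317.48115481 224.68023655]]
(-0.1, 0, 0.099) [[317.51676149 105.09052379]]
(-0.14, -0.1, 0.012) [[407.92525704 146.31425616]]
(-0.14, 0.1, 0.012) [[227.70915086 146.06505777]]
```

View pics/w1.png

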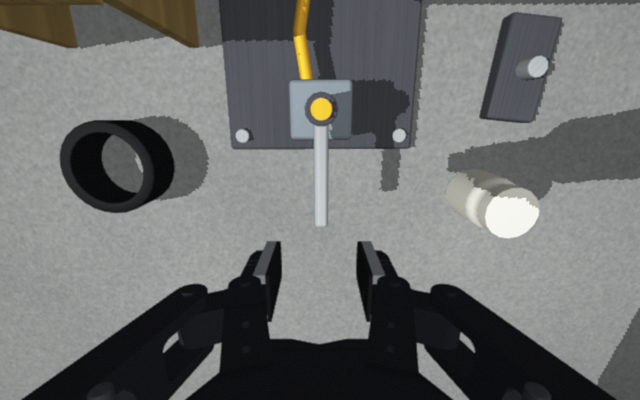

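```bash
sed -i 's/^SP=.*/SP=np.array([.5606,-.0762]); YAW=np.degrees(-.2425)/' h.py; cat >> h.py <<'E'
class Track:
    """deck drop from the start by LK flow of crate points, scene & side"""
    def __init__(s):
        s.d={}
        for n in("scene","side"):
            g=cv2.imread(f"pics/base_{n}.png",0); C=cam(n); m=np.zeros_like(g)
            x0,y0=(.659,-.0985); c,q=np.cos(-.2425),np.sin(-.2425)
            cr=[[x0+c*a-q*b,y0+q*a+c*b,.28] for a,b in((0,-.09),(.12,-.09),(.12,.09),(0,.09))]
            cv2.fillConvexPoly(m,proj(C,cr).astype(np.int32),255)
            pt=cv2.goodFeaturesToTrack(g,60,.02,4,mask=m); P=np.array([ray(C,u,.275) for u in pt[:,0]])
            s.d[n]=[g,C,pt,P,None]
    def z(s,n,img=None):
        g0,C,pt,P,last=s.d[n]; g=cv2.cvtColor(robot.grab_frame(n) if img is None else img,cv2.COLOR_BGR2GRAY)
        dz=s.last if getattr(s,'last',None) is not None else 0
        ini=(pt[:,0]+proj(C,P-[0,0,dz])-proj(C,P))[:,None].astype(np.float32)
        nx,ok,_=cv2.calcOpticalFlowPyrLK(g0,g,pt,ini.copy(),winSize=(15,15),maxLevel=2,flags=cv2.OPTFLOW_USE_INITIAL_FLOW)
        b=(proj(C,P-[0,0,dz+.005])-proj(C,P-[0,0,dz-.005]))/.01
        r=(nx-ini)[:,0]; e=(r*b).sum(1)/(b*b).sum(1); e=e[ok[:,0]==1]; 
        s.spread=np.median(abs(e-np.median(e)))
        return dz+np.median(e)
E
python3 - <<'E'
from h import *
p,r=grip_pose(0,.27); robot.line_to(p,rotation=r)
p,r=grip_pose(0,.149); print(robot.line_to(p,vel=.08,guard=6)); st()
robot.set_gripper(.024); robot.pause(.3); st()
for n in("scene","side","wrist"): cv2.imwrite(f"pics/base_{n}.png",robot.grab_frame(n))
T=Track()
for n in("scene","side"): print(n,len(T.d[n][2]),T.z(n),T.spread)
E
python3 -c "
import cv2,numpy as np
a=cv2.imread('pics/base_side.png')[130:330,200:460];b=cv2.imread('pics/base_wrist.png')[50:350,130:520]
cv2.imwrite('pics/bb.png',np.vstack([cv2.resize(a,(390,300)),b]))"
```

```text
False
t 5.33 pos [ 0.4832 -0.0571  0.1495] rot [180.   -0.  -13.9] F [ 0.3  0.4 -0.7] w 0.0401
t 5.92 pos [ 0.4829 -0.057   0.149 ] rot [-180.     0.   -13.9] F [-0.5 -0.4 -0.2] w 0.0241
scene 60 1.4614295633266176e-05 2.6889890136461003e-05
side 19 -4.751841517932821e-06 1.229538447777215e-05
```

View pics/bb.png

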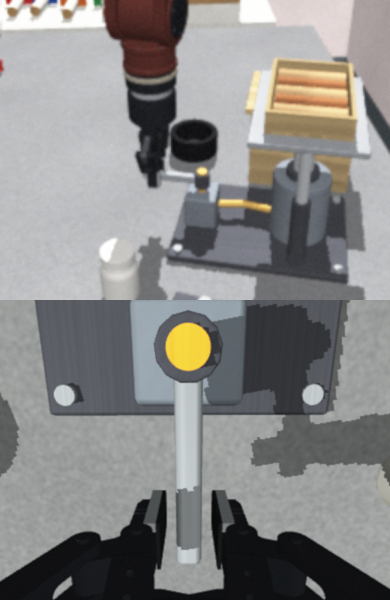

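View pics/base_scene.png

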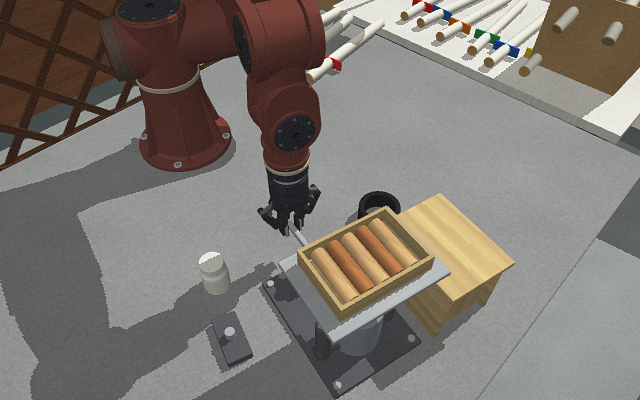

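The fingers straddle the lever, and the crate is unobstructed in both views. Next I'll find the finger contact on the opening side.

```bash
python3 - <<'E'
from h import *
o=st(); 
p,r=grip_pose(0,.149,off=.0085); t0=o["time"]
print(robot.line_to(p,vel=.015,guard=3)); o=st()
c=np.array(grip_pose(0,.149)[0]); n=np.array(p)-c; n/=np.linalg.norm(n)
print("off",(o["tool_pos"]-c)@n,"Fn",o["ft_force"]@n)
robot.pause(.2); o=st(); print("off",(o["tool_pos"]-c)@n,"Fn",o["ft_force"]@n)
cv2.imwrite("pics/w2.png",robot.grab_frame("wrist")[50:350,130:520])
E
```

```text
t 6.17 pos [ 0.483 -0.057  0.149] rot [180.   -0.  -13.9] F [-0.8 -0.5 -0.4] w 0.0238
True
t 6.63 pos [ 0.4811 -0.063   0.1486] rot [-179.9    0.   -13.9] F [-1.8 -0.4 -0.2] w 0.0244
off 0.006271486573579033 Fn 0.844068598474955
t 6.83 pos [ 0.4809 -0.0627  0.1482] rot [-1.80e+02  1.00e-01 -1.39e+01] F [ 0.7  0.6 -0.2] w 0.0239
off 0.006003562005142381 Fn -0.6983186284448758
```

View pics/w2.png

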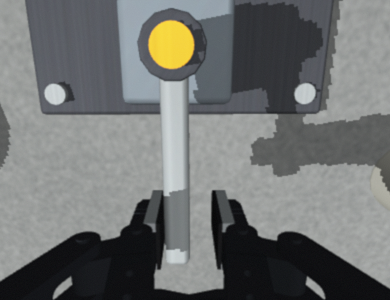

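```bash
cat >> h.py <<'E'
def lever():
    """tool centre angle about the spindle, tangential force (anticlockwise +)"""
    o=robot.observe(); d=o["tool_pos"][:2]-SP; a=np.arctan2(d[1],d[0]); n=np.array([-np.sin(a),np.cos(a)])
    return (a-np.pi-np.radians(YAW)+np.pi)%(2*np.pi)-np.pi, o["ft_force"][:2]@n, o["time"]
def to(th,vel=.03,guard=None):
    p,r=grip_pose(th,.149); return robot.line_to(p,vel=vel,rotation=r,guard=guard)
E
cat > open.py <<'E'
from h import *
T=Track(); 
to(0.02); robot.set_gripper(.017); st()
z0=np.mean([T.z("scene") for _ in range(3)]); print("z0",z0)
cmd=.03
for cmd in (.1,.17,.24,.30): to(cmd,vel=.03)
print("lever",lever()); print("drop",T.z("scene"))
def speed(gap=.1):
    t1=robot.observe()["time"]; z1=T.z("scene"); T.last=z1; robot.pause(gap); t2=robot.observe()["time"]; z2=T.z("scene"); T.last=z2
    return (z2-z1)/(t2-t1),z2,t2
log=[]
while cmd<.72:
    v,z,t=speed(); a=lever(); print(f"cmd {cmd:.3f} ang {a[0]:.3f} F {a[1]:.1f} t {t:.2f} v {v*1e3:.1f} drop {z*1e3:.1f}")
    if v>.009 or z>.055: break
    cmd+= .03 if v<.0015 else .015
    to(cmd,vel=.03)
# sink, watch
while True:
    v,z,t=speed(.15); print(f"t {t:.2f} v {v*1e3:.1f} drop {z*1e3:.1f} ang {lever()[0]:.3f}")
    if v>.024 or z+v*.7>.064: break
    if v<.001: print("stalled"); break
to(cmd-.17,vel=.08); print("closed part",lever())
v,z,t=speed(.1); print(v,z,t)
E
python3 open.py
```

```text
t 7.42 pos [ 0.4826 -0.0586  0.149 ] rot [180.    0.  -12.8] F [-1.  -0.4 -0.7] w 0.0171
z0 1.9831909788386185e-05
lever (np.float64(0.29963613077352225), np.float64(-3.4842789922621904), 8.9167)
drop 2.887473814635957e-05
cmd 0.300 ang 0.300 F -2.6 t 9.12 v -0.1 drop 0.0
cmd 0.330 ang 0.328 F -4.0 t 9.57 v -0.0 drop 0.0
cmd 0.360 ang 0.358 F -4.3 t 10.02 v 0.0 drop 0.0
cmd 0.390 ang 0.388 F -4.4 t 10.47 v 0.1 drop 0.1
cmd 0.420 ang 0.419 F -3.8 t 10.92 v -0.1 drop 0.1
cmd 0.450 ang 0.448 F -3.6 t 11.37 v 0.1 drop 0.1
cmd 0.480 ang 0.478 F -4.2 t 11.82 v 0.1 drop 0.1
cmd 0.510 ang 0.508 F -3.5 t 12.27 v 8.1 drop 2.5
cmd 0.525 ang 0.521 F -5.1 t 12.72 v 12.1 drop 7.4
t 12.97 v 11.1 drop 10.2 ang 0.520
t 13.22 v 11.7 drop 13.1 ang 0.521
t 13.47 v 12.1 drop 16.0 ang 0.521
t 13.72 v 12.0 drop 18.9 ang 0.520
t 13.97 v 11.7 drop 21.8 ang 0.521
t 14.22 v 10.8 drop 24.5 ang 0.521
t 14.47 v 11.1 drop 27.3 ang 0.520
t 14.72 v 11.8 drop 30.3 ang 0.520
t 14.97 v 12.0 drop 33.2 ang 0.520
t 15.22 v 11.7 drop 36.1 ang 0.520
t 15.47 v 11.4 drop 38.8 ang 0.520
t 15.72 v 12.4 drop 41.9 ang 0.520
t 15.97 v 12.4 drop 44.7 ang 0.521
t 16.22 v 12.0 drop 47.5 ang 0.520
t 16.47 v 11.6 drop 50.3 ang 0.521
t 16.72 v 11.7 drop 53.2 ang 0.520
t 16.97 v 11.3 drop 56.0 ang 0.520
t 17.22 v 11.4 drop 59.0 ang 0.520
closed part (np.float64(0.35767077216440324), np.float64(0.18241452140347075), 17.5833)
0.00017428988468395153 0.06109751567609315 17.7333
```

```bash
python3 - <<'E'
from h import *
T=Track(); T.last=.061
a=robot.grab_frame("scene"); b=robot.grab_frame("side"); cv2.imwrite("pics/s3.png",a); cv2.imwrite("pics/d3.png",b)
print(T.z("scene",a),T.spread,T.z("side",b),T.spread)
cv2.imwrite("pics/s3c.png",cv2.resize(a[180:330,380:530],None,fx=5,fy=5,interpolation=0)[:, :])
a=a[180:330,300:530];cv2.imwrite("pics/s3c.png",cv2.resize(a,None,fx=3.4,fy=3.4,interpolation=0))
cv2.imwrite("pics/d3c.png",cv2.resize(b[160:270,350:460],None,fx=5.4,fy=5.4,interpolation=0))
E
```

```text
0.06099455599274401 0.0010249695678975072 0.062290022528778806 0.0052631015627055844
```

View pics/s3c.png

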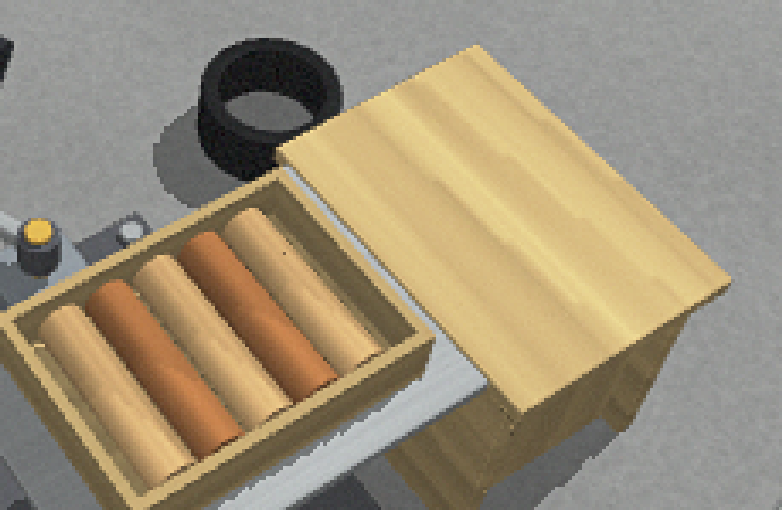

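View pics/d3c.png

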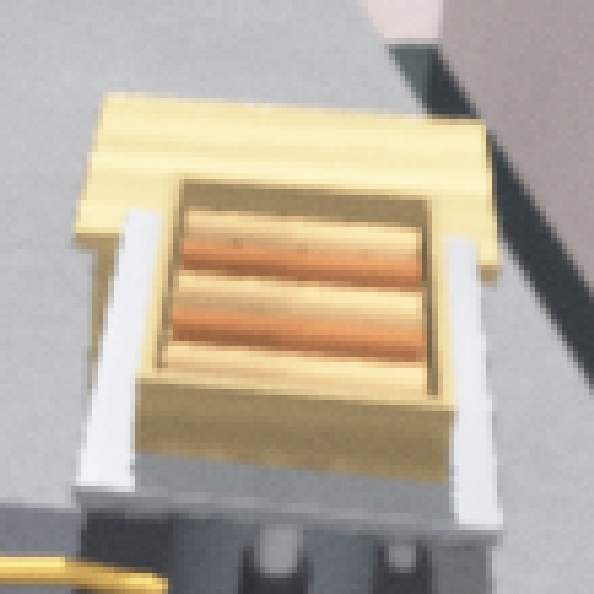

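```bash
cat > fit5.py <<'E'
from h import *
from scipy.optimize import least_squares
S=cam("scene");D=cam("side")
s=lambda u,v:(300+u/3.4-.4,180+v/3.4-.4); d=lambda u,v:(350+u/5.4-.4,160+v/5.4-.4)
def W(p,P):
    c,q=np.cos(p[2]),np.sin(p[2]); return [p[0]+c*P[0]-q*P[1],p[1]+q*P[0]+c*P[1],P[2]]
DK=[(S,s(487,380),(.14,.11)),(D,d(128,210),(-.02,.11)),(D,d(474,237),(.14,.11)),(D,d(77,491),(-.02,-.11)),(D,d(500,526),(.14,-.11))]
ST=[(S,s(277,148),(-.1,.122)),(S,s(478,45),(-.1,.272)),(S,s(732,282),(.1,.272)),(S,s(521,411),(.1,.122)),
(D,d(105,95),(-.1,.272)),(D,d(487,122),(.1,.272)),(D,d(497,268),(.1,.122)),(D,d(76,234),(-.1,.122))]
BS=[(S,(262.8,283.7),(-.14,-.1,.012)),(S,(336,396),(.14,-.1,.012)),(S,(420.5,342),(.14,.1,.012)),(D,(312.4,301),(-.14,-.1,.012)),(D,(431.6,313.4),(.14,-.1,.012)),
(S,(279.2,262),(-.02,-.110,.245)),(S,(333,341),(.14,-.110,.245)),(S,(450.7,272.5),(.14,.11,.245)),(D,(365.4,225.2),(-.02,-.11,.245)),(D,(446.6,233),(.14,-.11,.245)),
(D,(375,177.2),(-.02,.11,.245)),(D,(440.8,182),(.14,.11,.245))]
def f(p,fk,fo):
    def pj(C,P):
        i=7 if C is S else 8; o=(p[9:15] if C is S else p[15:21])*fo
        return cv2.projectPoints(np.array(P,float).reshape(1,1,3),C[1]+o[:3],C[2]+o[3:],C[0],np.array([p[i]*fk,0,0,0.]))[0][0,0]
    r=[pj(C,W(p,(*P,p[5])))-uv for C,uv,P in DK]+[pj(C,W(p,(P[0]+p[3],P[1]+p[6],p[4])))-uv for C,uv,P in ST]+[pj(C,W(p,P))-uv for C,uv,P in BS]
    r.append(p[9:21]/.002); r.append([p[6]/.001]); return np.concatenate(r)
for fk in(0,1):
  for fo in(0,1):
    q=least_squares(f,np.r_[.66,-.1,-.24,.055,.16,.184,np.zeros(15)],args=(fk,fo),x_scale=[.1]*6+[.01]+[.1]*2+[.002]*12)
    p=q.x; print(fk,fo,p[:9].round(4),"diff",round((p[5]-p[4])*1e3,1),"cost",q.cost.round(1)); print(q.fun[:26].reshape(-1,2).round(1).tolist())
E
python3 fit5.py
```

```text
0 0 [ 6.576e-01 -9.760e-02 -2.402e-01  5.430e-02  1.602e-01  1.815e-01
  4.000e-04  0.000e+00  0.000e+00] diff 21.3 cost 27.5
[[1.1, 1.2], [-0.4, -0.3], [0.1, 0.1], [-0.5, -1.2], [0.4, 0.7], [-0.8, 0.2], [-0.4, -0.3], [0.8, -0.3], [-0.0, 1.6], [-0.2, -0.1], [-0.9, 0.1], [0.3, -0.3], [-0.6, -0.7]]
0 1 [ 6.5720e-01 -9.5400e-02 -2.4080e-01  5.4600e-02  1.6190e-01  1.8330e-01
  3.0000e-04 -3.4627e+00  2.6512e+00] diff 21.4 cost 19.8
[[0.9, 0.6], [-0.1, -0.1], [0.2, 0.3], [-0.2, -1.1], [0.5, 0.8], [-0.5, 0.0], [-0.4, -0.4], [0.4, -0.5], [-0.2, 1.1], [0.2, 0.1], [-0.6, 0.4], [0.5, -0.0], [-0.1, -0.6]]
1 0 [ 0.659  -0.0984 -0.241   0.0549  0.1615  0.1817  0.0007 -0.0803 -0.0799] diff 20.3 cost 19.4
[[0.5, 1.3], [0.2, -0.2], [0.1, 0.2], [0.1, -1.2], [0.2, 0.4], [-0.1, 0.6], [-0.2, 0.0], [-1.2, -0.6], [-0.4, 1.3], [0.5, -0.4], [-0.7, -0.0], [0.5, -0.6], [0.3, -1.1]]
1 1 [ 6.590e-01 -9.870e-02 -2.421e-01  5.490e-02  1.633e-01  1.841e-01
  3.000e-04 -7.760e-02 -1.162e-01] diff 20.9 cost 13.4
[[0.9, 0.6], [0.4, -0.1], [0.1, 0.4], [0.2, -1.0], [0.1, 0.5], [0.1, 0.2], [0.0, -0.2], [-0.9, -0.8], [-0.3, 0.9], [0.8, -0.1], [-0.7, 0.4], [0.4, -0.2], [0.5, -0.7]]
```

```bash
cat > open2.py <<'E'
from h import *
import sys
tgt=float(sys.argv[1]); TH=float(sys.argv[2])
T=Track(); T.last=float(sys.argv[3])
def speed(gap=.0):
    t1=robot.observe()["time"]; z1=T.z("scene"); T.last=z1; robot.pause(gap) if gap else 0; t2=robot.observe()["time"]; z2=T.z("scene"); T.last=z2
    return (z2-z1)/(t2-t1),z2,t2
to(.46,.05); to(TH,.03); z_=None
while True:
    t=robot.observe()["time"]; z=T.z("scene"); T.last=z
    if z_ is not None:
        v=(z-z_)/(t-t_); print(f"t {t:.2f} v {v*1e3:.1f} drop {z*1e3:.1f} ang {lever()[0]:.3f}")
        if v>.024 or z+v*.16>tgt: break
        if v<.0005: print("stalled"); break
    z_,t_=z,t; robot.pause(.05)
to(TH-.16,.08); print(lever()); print(speed(.15))
a=robot.grab_frame("scene"); b=robot.grab_frame("side"); cv2.imwrite("pics/s_last.png",a); cv2.imwrite("pics/d_last.png",b)
print(T.z("scene",a),T.z("side",b))
cv2.imwrite(f"pics/s{sys.argv[4]}.png",cv2.resize(a[180:330,300:530],None,fx=3.4,fy=3.4,interpolation=0))
cv2.imwrite(f"pics/d{sys.argv[4]}.png",cv2.resize(b[160:270,350:460],None,fx=5.4,fy=5.4,interpolation=0))
E
python3 open2.py .075 .505 .061 4c
```

```text
t 18.57 v -0.1 drop 61.1 ang 0.500
stalled
(np.float64(0.3471240634146131), np.float64(0.13621745451933445), 18.925)
(np.float64(9.87958897739897e-05), np.float64(0.06109080329638929), 19.125)
0.06098263106308591 0.062385137262017956
```

View pics/s4c.png

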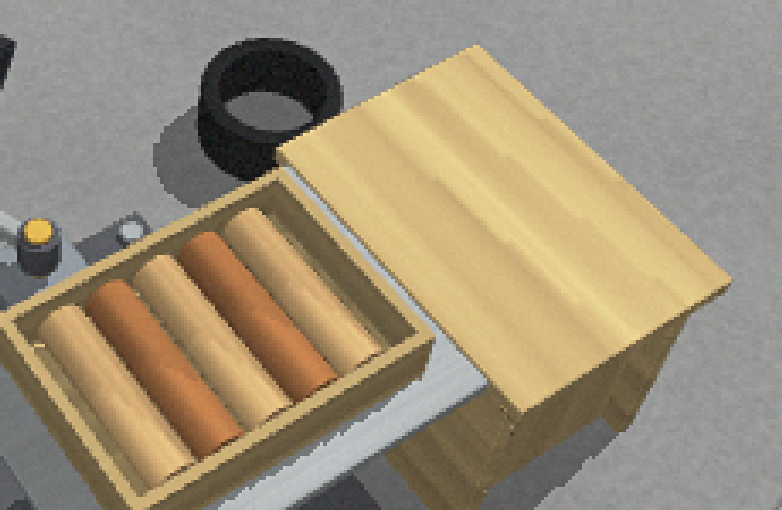

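View pics/d4c.png

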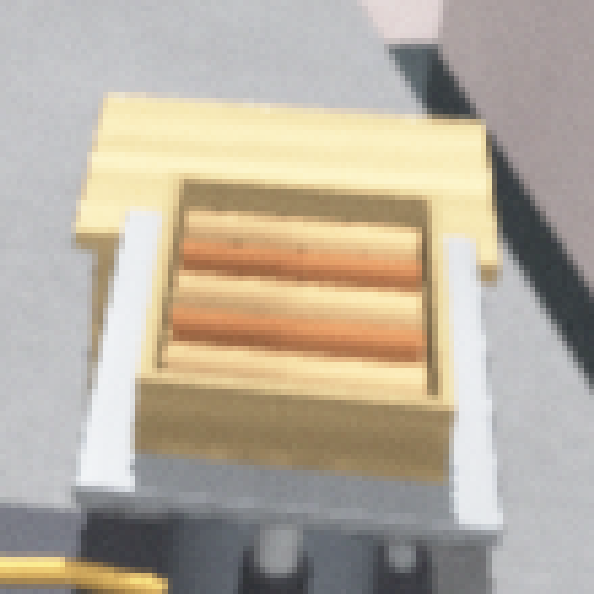

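```bash
python3 open2.py .075 .522 .061 5c
```

```text
t 20.02 v 10.2 drop 63.9 ang 0.517
t 20.12 v 11.6 drop 65.1 ang 0.517
t 20.23 v 10.6 drop 66.2 ang 0.518
t 20.32 v 11.3 drop 67.3 ang 0.517
t 20.43 v 10.4 drop 68.3 ang 0.517
t 20.52 v 9.7 drop 69.3 ang 0.518
t 20.62 v 13.4 drop 70.6 ang 0.517
t 20.73 v 9.7 drop 71.6 ang 0.518
t 20.82 v 11.7 drop 72.8 ang 0.518
t 20.93 v 10.2 drop 73.8 ang 0.517
(np.float64(0.3646855793880741), np.float64(0.2417605755725498), 21.2833)
(np.float64(0.0002563003866649242), np.float64(0.07577885428534496), 21.4833)
0.07579266396004332 0.07731106436079921
```

View pics/s5c.png

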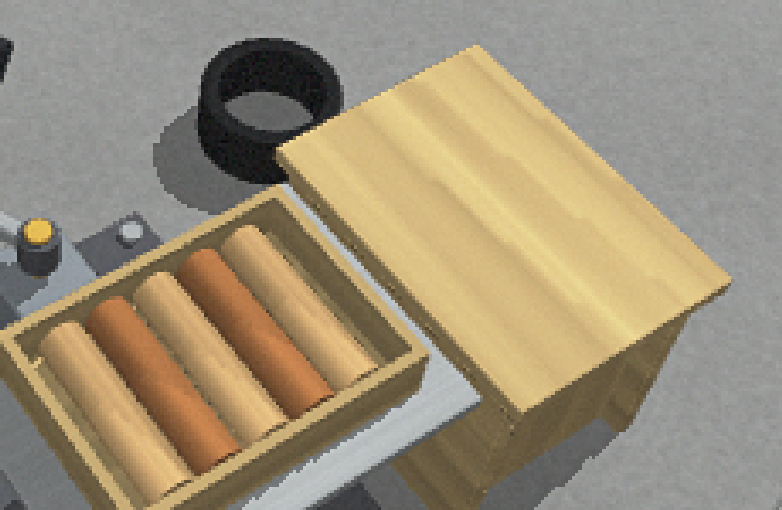

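View pics/d5c.png

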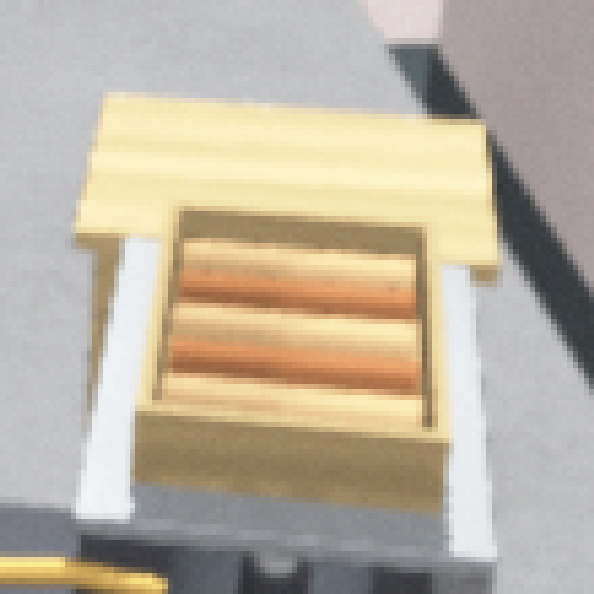

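```bash
python3 - <<'E'
import cv2
b=cv2.imread("pics/d_last.png"); cv2.imwrite("pics/d5e.png",cv2.resize(b[190:225,355:450],None,fx=8,fy=8,interpolation=0))
a=cv2.imread("pics/s_last.png"); cv2.imwrite("pics/s5e.png",cv2.resize(a[220:310,375:465],None,fx=6.5,fy=6.5,interpolation=0))
E
```

```text
(no output)
```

View pics/d5e.png

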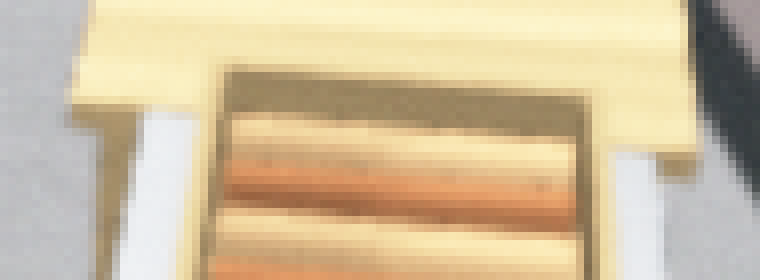

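View pics/s5e.png

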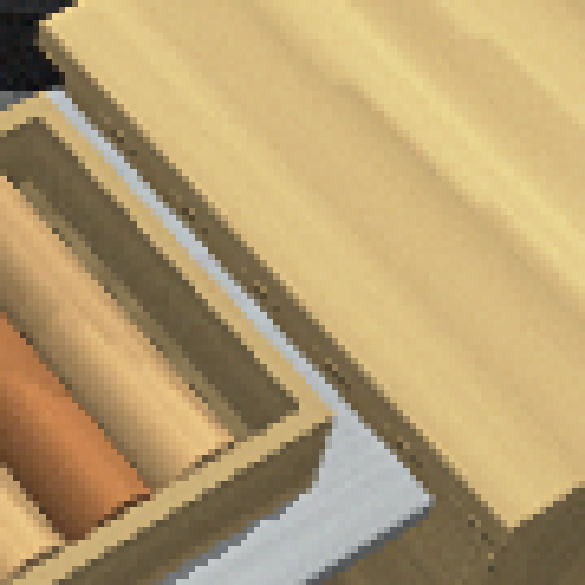

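```bash
cat > fit6.py <<'E'
import io,contextlib
with contextlib.redirect_stdout(io.StringIO()):
    from fit5 import *
d8=lambda u,v:(355+u/8-.45,190+v/8-.45); s6=lambda u,v:(375+u/6.5-.42,220+v/6.5-.42)
DK2=[(S,s6(432,500),(.14,.11)),(S,s6(64,90),(-.02,.11)),(D,d8(145,107),(-.02,.11)),(D,d8(658,152),(.14,.11)),(D,d(76,520),(-.02,-.11)),(D,d(495,557),(.14,-.11))]
ST2=[(S,s6(40,20),(-.1,.122)),(S,s6(508,530),(.1,.122)),(D,d8(70,101),(-.1,.122)),(D,d8(697,153),(.1,.122))]
def g(p,fk,fo,loc):
    def pj(C,P):
        i=7 if C is S else 8; o=(p[9:15] if C is S else p[15:21])*fo
        return cv2.projectPoints(np.array(P,float).reshape(1,1,3),C[1]+o[:3],C[2]+o[3:],C[0],np.array([p[i]*fk,0,0,0.]))[0][0,0]
    k=4 if loc else 6
    r=[pj(C,W(p,(*P,p[21])))-uv for C,uv,P in DK2[:k]]+[pj(C,W(p,(P[0]+p[3],P[1]+p[6],p[4])))-uv for C,uv,P in ST2]
    base=f(p,fk,fo)
    if loc: base=np.r_[base[-13:]]
    return np.r_[np.concatenate(r),base]
for loc in(0,1):
 for fk in(0,1):
  for fo in(0,1):
    if loc and fk: continue
    q=least_squares(g,np.r_[.66,-.1,-.24,.055,.16,.184,np.zeros(15),.17],args=(fk,fo,loc),x_scale=[.1]*6+[.01]+[.1]*2+[.002]*12+[.1])
    p=q.x; print(loc,fk,fo,p[:7].round(4),p[21].round(4),"diff",round((p[21]-p[4])*1e3,1),"cost",q.cost.round(1)); print(q.fun[:20].reshape(-1,2).round(1).tolist())
E
python3 fit6.py
```

```text
0 0 0 [ 6.575e-01 -9.750e-02 -2.402e-01  5.410e-02  1.604e-01  1.814e-01
  5.000e-04] 0.1668 diff 6.3 cost 30.3
[[1.1, 0.6], [-0.7, -0.5], [-0.0, 0.3], [-0.1, 0.1], [-0.6, -0.9], [0.3, 0.7], [-0.4, 0.5], [0.1, 0.7], [-0.3, -0.1], [0.2, 0.2]]
0 0 1 [ 6.572e-01 -9.520e-02 -2.409e-01  5.440e-02  1.621e-01  1.832e-01
  5.000e-04] 0.1683 diff 6.2 cost 22.1
[[0.9, 0.1], [-0.6, -0.7], [0.2, 0.5], [-0.1, 0.4], [-0.3, -0.9], [0.4, 0.8], [-0.2, 0.4], [-0.1, 0.3], [0.1, 0.0], [0.4, 0.3]]
0 1 0 [ 0.6589 -0.0983 -0.2406  0.0546  0.1614  0.1816  0.0009] 0.1671 diff 5.7 cost 21.5
[[0.5, 0.5], [-0.5, 0.0], [0.5, 0.3], [-0.2, 0.1], [-0.0, -1.0], [0.1, 0.3], [0.1, 0.8], [-0.4, 0.4], [0.5, -0.3], [0.3, -0.1]]
0 1 1 [ 6.588e-01 -9.870e-02 -2.417e-01  5.470e-02  1.634e-01  1.840e-01
  4.000e-04] 0.1692 diff 5.8 cost 15.4
[[0.8, 0.0], [-0.2, -0.5], [0.6, 0.5], [-0.2, 0.4], [0.1, -0.7], [-0.0, 0.5], [0.3, 0.5], [-0.2, 0.1], [0.7, -0.0], [0.3, 0.2]]
1 0 0 [ 6.5660e-01 -9.6400e-02 -2.4680e-01  5.4200e-02  1.6110e-01  2.4972e+00
  2.0000e-04] 0.1664 diff 5.3 cost 1.4
[[0.9, 0.5], [-0.4, -0.7], [-0.2, 0.2], [-0.4, 0.2], [-0.1, -0.0], [-0.2, 0.5], [-0.3, -0.5], [0.1, -0.0], [0.0, 0.0], [0.0, 0.0]]
1 0 1 [ 6.5670e-01 -9.5300e-02 -2.4630e-01  5.4200e-02  1.5990e-01  2.5073e+00
  2.0000e-04] 0.1651 diff 5.3 cost 1.2
[[0.9, 0.4], [-0.4, -0.7], [-0.0, 0.3], [-0.3, 0.3], [-0.1, 0.0], [-0.2, 0.3], [-0.2, -0.4], [0.1, 0.0], [-0.0, 0.0], [-0.0, -0.2]]
```

```bash
python3 open2.py .081 .518 .0758 6c;  python3 - <<'E'
import cv2
b=cv2.imread("pics/d_last.png"); cv2.imwrite("pics/d6e.png",cv2.resize(b[190:225,355:450],None,fx=8,fy=8,interpolation=0))
a=cv2.imread("pics/s_last.png"); cv2.imwrite("pics/s6e.png",cv2.resize(a[220:310,375:465],None,fx=6.5,fy=6.5,interpolation=0))
E
```

```text
t 22.35 v 9.8 drop 78.3 ang 0.513
t 22.45 v 7.5 drop 79.0 ang 0.514
t 22.55 v 11.0 drop 80.1 ang 0.513
(np.float64(0.3606765734168498), np.float64(0.7436714336733946), 22.9083)
(np.float64(-0.00011084252671919631), np.float64(0.08183887223652478), 23.1083)
0.08183782845907231 0.08365599683423912
```

View pics/d6e.png

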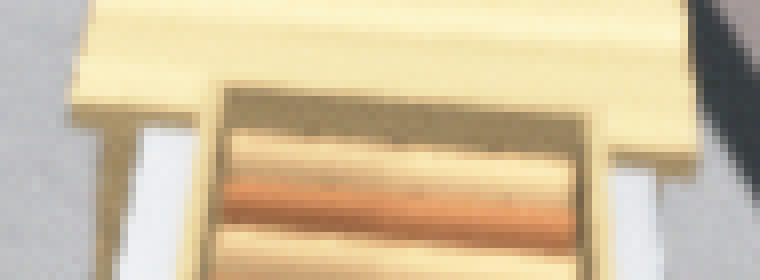

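View pics/s6e.png

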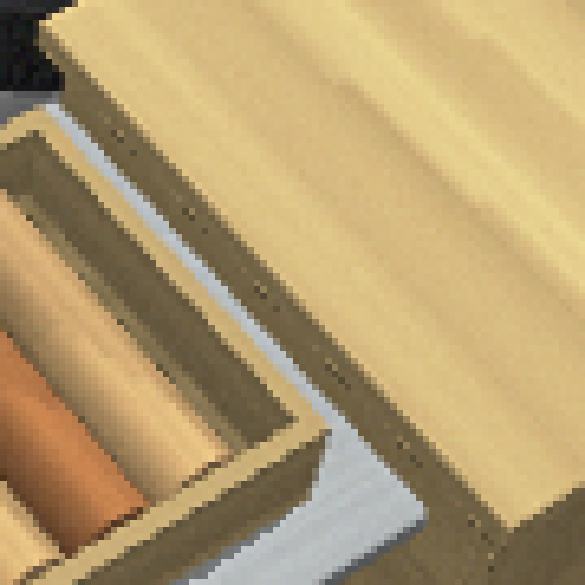

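View pics/d6c.png

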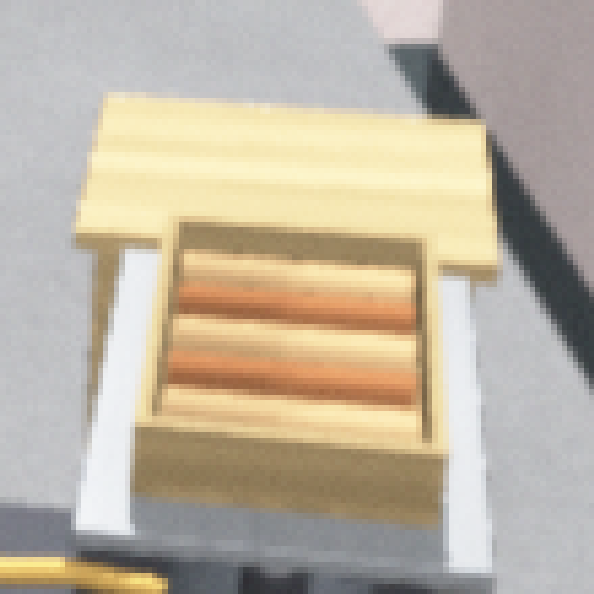

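```bash
cat > fit7.py <<'E'
import io,contextlib
with contextlib.redirect_stdout(io.StringIO()):
    import fit6; from fit6 import *
fit6.DK2[:]=[(S,s6(428,516),(.14,.11)),(S,s6(50,102),(-.02,.11)),(D,d8(141,127),(-.02,.11)),(D,d8(657,168),(.14,.11)),(D,d(75,533),(-.02,-.11)),(D,d(492,573),(.14,-.11))]
for loc in(0,1):
 for fk in(0,1):
  for fo in(0,1):
    if loc and fk: continue
    q=least_squares(g,np.r_[.66,-.1,-.24,.055,.16,.184,np.zeros(15),.17],args=(fk,fo,loc),x_scale=[.1]*6+[.01]+[.1]*2+[.002]*12+[.1])
    p=q.x; print(loc,fk,fo,p[:7].round(4),p[21].round(4),"diff",round((p[21]-p[4])*1e3,1),"cost",q.cost.round(1)); print(q.fun[:20].reshape(-1,2).round(1).tolist())
# edge separation, vertical px, side and horizontal-normal px, scene
p=[.659,-.0985,-.2415]
for C,n in((D,"side"),(S,"scene")):
    a,b=proj(C,[W(p,(-.045,.122,.163)),W(p,(.155,.122,.163))]); t=(b-a)/np.linalg.norm(b-a); nn=np.array([-t[1],t[0]])
    for h in(.158,.163,.168):
        e=proj(C,[W(p,(-.02,.11,h)),W(p,(.14,.11,h))]); print(n,h,((e-a)@nn).round(2))
def m(A,B,E):
    A,B=np.array(A),np.array(B);t=(B-A)/np.linalg.norm(B-A);nn=np.array([-t[1],t[0]]);return [round(float((np.array(e)-A)@nn),2) for e in E]
print("meas side",m(d8(70,101),d8(697,153),[d8(141,127),d8(657,168)]),"scene",m(s6(40,20),s6(508,530),[s6(50,102),s6(428,516)]))
E
python3 fit7.py
```

```text
0 0 0 [ 6.574e-01 -9.780e-02 -2.394e-01  5.440e-02  1.605e-01  1.815e-01
  6.000e-04] 0.1599 diff -0.6 cost 29.9
[[0.8, 0.2], [0.9, -0.1], [0.2, 0.1], [-0.5, 0.5], [-0.6, -0.7], [0.4, 0.4], [-0.5, 0.5], [0.1, 0.7], [-0.2, -0.1], [0.2, 0.1]]
0 0 1 [ 6.570e-01 -9.540e-02 -2.400e-01  5.470e-02  1.621e-01  1.832e-01
  6.000e-04] 0.1614 diff -0.8 cost 22.1
[[0.6, -0.3], [1.0, -0.3], [0.5, 0.3], [-0.4, 0.7], [-0.2, -0.6], [0.5, 0.5], [-0.3, 0.4], [-0.1, 0.3], [0.2, 0.0], [0.4, 0.3]]
0 1 0 [ 0.6586 -0.0984 -0.2397  0.0548  0.1614  0.1817  0.0009] 0.1602 diff -1.2 cost 22.0
[[0.3, 0.1], [1.1, 0.4], [0.7, 0.1], [-0.5, 0.5], [-0.0, -0.7], [0.2, 0.0], [0.1, 0.9], [-0.3, 0.5], [0.5, -0.3], [0.3, -0.1]]
0 1 1 [ 6.585e-01 -9.870e-02 -2.407e-01  5.490e-02  1.633e-01  1.840e-01
  5.000e-04] 0.1622 diff -1.1 cost 16.5
[[0.5, -0.4], [1.3, -0.1], [0.9, 0.3], [-0.5, 0.7], [0.1, -0.4], [0.1, 0.2], [0.2, 0.6], [-0.2, 0.2], [0.7, -0.0], [0.3, 0.2]]
1 0 0 [ 6.5670e-01 -9.8200e-02 -2.4000e-01  5.4800e-02  1.6210e-01 -3.6715e+00
  4.0000e-04] 0.1605 diff -1.6 cost 1.2
[[0.4, -0.0], [0.5, -0.3], [0.0, 0.0], [-0.6, 0.4], [-0.7, 0.2], [-0.1, 0.5], [-0.3, -0.5], [0.3, -0.2], [0.0, 0.0], [0.0, 0.0]]
1 0 1 [ 6.5680e-01 -9.7800e-02 -2.3990e-01  5.4800e-02  1.6170e-01  2.1053e+00
  4.0000e-04] 0.16 diff -1.6 cost 1.2
[[0.4, -0.1], [0.5, -0.3], [0.1, 0.1], [-0.5, 0.5], [-0.7, 0.1], [-0.1, 0.4], [-0.2, -0.4], [0.4, -0.2], [-0.0, -0.0], [-0.0, -0.1]]
side 0.158 [4.   4.11]
side 0.163 [2.32 2.39]
side 0.168 [0.64 0.66]
scene 0.158 [6.92 7.69]
scene 0.163 [5.61 6.24]
scene 0.168 [4.28 4.77]
meas side [2.51, 2.28] scene [7.4, 7.61]
```

```bash
python3 - <<'E'
import cv2
a=cv2.imread("pics/s_last.png")
for r in (240,250,260,270,280,290): print(r,[tuple(int(x) for x in a[r,c]) [0::2]+() for c in range(0,0)], [(c,*map(int,a[r,c][[0,2]])) for c in range(380+int((r-225)*.9),380+int((r-225)*.9)+22)])
b=cv2.imread("pics/d_last.png")
for c in(374,376,378,433,435): print(c,[(r,*map(int,b[r,c][[0,2]])) for r in range(198,218)])
E
```

```text
240 [] [(393, 87, 146), (394, 68, 114), (395, 71, 116), (396, 86, 139), (397, 116, 194), (398, 131, 219), (399, 131, 218), (400, 134, 220), (401, 133, 222), (402, 134, 221), (403, 136, 222), (404, 136, 222), (405, 133, 220), (406, 135, 220), (407, 130, 222), (408, 136, 224), (409, 134, 225), (410, 134, 224), (411, 139, 225), (412, 134, 222), (413, 131, 220), (414, 129, 217)]
250 [] [(402, 83, 133), (403, 73, 117), (404, 67, 113), (405, 76, 124), (406, 106, 175), (407, 135, 223), (408, 129, 217), (409, 129, 216), (410, 131, 220), (411, 133, 221), (412, 135, 223), (413, 137, 223), (414, 136, 223), (415, 132, 221), (416, 135, 220), (417, 132, 222), (418, 137, 224), (419, 132, 221), (420, 136, 223), (421, 137, 224), (422, 136, 222), (423, 129, 215)]
260 [] [(411, 73, 116), (412, 69, 113), (413, 70, 112), (414, 73, 118), (415, 98, 160), (416, 133, 222), (417, 128, 215), (418, 131, 217), (419, 128, 218), (420, 129, 220), (421, 132, 221), (422, 135, 222), (423, 134, 221), (424, 137, 223), (425, 135, 222), (426, 132, 222), (427, 135, 221), (428, 136, 221), (429, 132, 222), (430, 132, 219), (
[... 2187 characters left out ...]
182, 238)]
433 [(198, 176, 244), (199, 181, 247), (200, 179, 247), (201, 178, 246), (202, 178, 245), (203, 180, 247), (204, 185, 248), (205, 186, 249), (206, 187, 248), (207, 173, 243), (208, 145, 220), (209, 109, 170), (210, 138, 178), (211, 201, 207), (212, 232, 227), (213, 236, 231), (214, 235, 229), (215, 236, 231), (216, 236, 231), (217, 236, 230)]
435 [(198, 180, 245), (199, 183, 247), (200, 182, 246), (201, 179, 246), (202, 181, 246), (203, 180, 245), (204, 187, 248), (205, 189, 249), (206, 187, 249), (207, 181, 246), (208, 153, 228), (209, 111, 175), (210, 127, 172), (211, 188, 200), (212, 229, 224), (213, 231, 226), (214, 232, 227), (215, 232, 226), (216, 234, 228), (217, 234, 228)]
```

```bash
python3 - <<'E'
import cv2,numpy as np
a=cv2.imread("pics/s_last.png")
for r in (240,250,260,270,280,290): 
    e={240:396.6,250:406,260:415.3,270:424.4,280:433.5,290:443}[r]
    print(r,e,[(c,*map(int,a[r,c][[0,2]])) for c in range(int(e)-16,int(e)-3)])
from h import *
C=cam("scene"); p=[.659,-.0985,-.2415]
def W(P):
    c,q=np.cos(p[2]),np.sin(p[2]); return [p[0]+c*P[0]-q*P[1],p[1]+q*P[0]+c*P[1],P[2]]
def colat(h,y,r):
    q=proj(C,[W((x,y,h)) for x in np.linspace(-.05,.16,200)]); return np.interp(r,q[:,1],q[:,0])
for h in (.158,.163,.168):
    print(h,[round(colat(.163,.122,r),1) for r in(240,250,260,270,280,290)],[round(colat(.163,.122,r)-colat(h,.11,r),2) for r in(240,250,260,270,280,290)])
E
```

```text
240 396.6 [(380, 62, 97), (381, 105, 181), (382, 119, 205), (383, 118, 207), (384, 118, 206), (385, 177, 190), (386, 192, 183), (387, 197, 186), (388, 118, 139), (389, 61, 109), (390, 70, 113), (391, 67, 111), (392, 54, 87)]
250 406 [(390, 123, 209), (391, 122, 204), (392, 120, 204), (393, 120, 204), (394, 177, 190), (395, 193, 183), (396, 198, 189), (397, 120, 141), (398, 61, 106), (399, 62, 107), (400, 70, 113), (401, 73, 114), (402, 83, 133)]
260 415.3 [(399, 124, 210), (400, 124, 205), (401, 117, 203), (402, 117, 199), (403, 181, 193), (404, 201, 190), (405, 201, 193), (406, 120, 141), (407, 62, 108), (408, 65, 109), (409, 69, 110), (410, 69, 114), (411, 73, 116)]
270 424.4 [(408, 125, 209), (409, 125, 206), (410, 119, 202), (411, 120, 203), (412, 180, 190), (413, 199, 188), (414, 197, 187), (415, 120, 139), (416, 65, 110), (417, 63, 111), (418, 68, 112), (419, 67, 113), (420, 68, 111)]
280 433.5 [(417, 128, 211), (418, 121, 204), (419, 118, 200), (420, 120, 204), (421, 173, 186), (422, 194, 183), (423, 193, 187), (424, 120, 142), (425, 60, 107), (426, 63, 112), (427, 68, 113), (
[... 242 characters left out ...]
, 69, 114)]
0.158 [np.float64(396.1), np.float64(405.3), np.float64(414.5), np.float64(423.7), np.float64(432.9), np.float64(442.1)] [np.float64(9.45), np.float64(9.62), np.float64(9.78), np.float64(9.94), np.float64(10.11), np.float64(10.27)]
0.163 [np.float64(396.1), np.float64(405.3), np.float64(414.5), np.float64(423.7), np.float64(432.9), np.float64(442.1)] [np.float64(7.68), np.float64(7.82), np.float64(7.95), np.float64(8.08), np.float64(8.22), np.float64(8.35)]
0.168 [np.float64(396.1), np.float64(405.3), np.float64(414.5), np.float64(423.7), np.float64(432.9), np.float64(442.1)] [np.float64(5.89), np.float64(5.99), np.float64(6.09), np.float64(6.2), np.float64(6.3), np.float64(6.4)]
```

Measured against the step edge, the deck is level to within about −3 to +1.5 mm, so I'll stop sinking here. Next I'll shut the valve in small steps, watching the force.

```bash
python3 - <<'E'
from h import *
for c in(.29,.22,.15,.08,.02): to(c,.05)
def F():
    f=[];a=[]
    for _ in range(6):
        robot.pause(.03); l=lever(); f.append(l[1]); a.append(l[0])
    return np.mean(f),np.std(f),np.mean(a)
c=.02; print(c,F())
while c>-.075:
    c-=.008; to(c,.02); f=F(); print(round(c,4),np.round(f,4),round(robot.observe()["time"],2))
    if f[0]>12: break
st(); T=Track(); T.last=.0818; print("drop",T.z("scene"))
cv2.imwrite("pics/w7.png",robot.grab_frame("wrist"))
E
```

```text
0.02 (np.float64(2.382071432651847), np.float64(0.35166559908209855), np.float64(0.020443088376754792))
0.012 [4.9989 0.3289 0.017 ] 25.19
0.004 [6.1583 0.4647 0.011 ] 25.64
-0.004 [6.5018e+00 6.5610e-01 3.5000e-03] 26.09
-0.012 [ 7.1643e+00  3.0230e-01 -4.5000e-03] 26.54
-0.02 [ 6.4941  0.5295 -0.0123] 26.99
-0.028 [ 6.6243  0.493  -0.0204] 27.44
-0.036 [ 6.6027  0.4366 -0.0285] 27.89
-0.044 [ 7.4759  0.4666 -0.0348] 28.34
-0.052 [ 8.9318  0.2666 -0.0396] 28.79
-0.06 [11.3271  0.4046 -0.0441] 29.24
-0.068 [13.5252  0.82   -0.0486] 29.69
t 29.69 pos [ 0.484  -0.0533  0.149 ] rot [179.8   0.  -17.8] F [ -6.  -12.4  -0.2] w 0.0172
drop 0.08171440834843068
```

```bash
python3 - <<'E'
from h import *
to(-.074,.02); fs=[]
for _ in range(10): robot.pause(.06); fs.append(lever()[1])
print("hold F",np.mean(fs),lever())
to(-.017,.02); robot.set_gripper(.032); st()
p,r=grip_pose(-.017,.27); robot.line_to(p,vel=.12,rotation=r); st()
cv2.imwrite("pics/w8.png",robot.grab_frame("wrist"))
T=Track(); T.last=.0817; print("drop",T.z("scene"))
E
```

```text
hold F 14.966334341016761 (np.float64(-0.05137795748491092), np.float64(13.958088334815315), 30.625)
t 31.29 pos [ 0.4833 -0.0555  0.149 ] rot [-180.    -0.   -14.9] F [ 0.3 -0.6 -0. ] w 0.0322
t 32.45 pos [ 0.483  -0.0555  0.2691] rot [-1.80e+02  1.00e-01 -1.49e+01] F [-0.4  0.2 -0.3] w 0.032
drop 0.08160823902421645
```

View pics/w8.png

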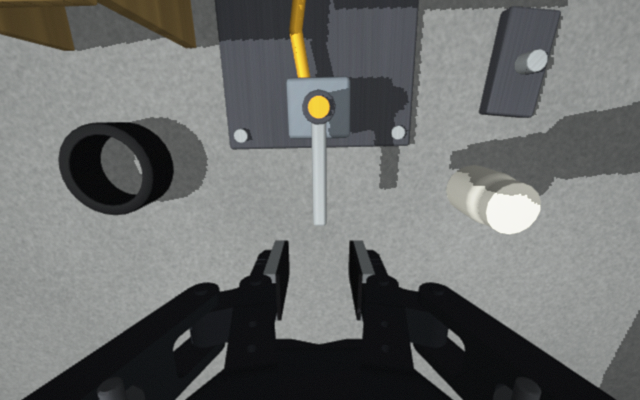

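```bash
python3 - <<'E'
from h import *
T=Track(); T.last=.0817; a=T.z("scene"); robot.pause(.5); print(a,T.z("scene")); st(); print(robot.job_done())
E
```

```text
0.0815840984257995 0.08157646143869927
t 33.15 pos [ 0.4833 -0.0557  0.27  ] rot [180.   -0.  -14.9] F [ 0.3 -0.1  0.7] w 0.032
the job is handed in; nothing more can be done
None
```

I lowered the deck to the step's height, shut the valve snug and handed the job in at about 33 s. `job_done()` gives no verdict, so the result below rests on my own checks.

**Lowering:** I straddled the lever with the fingers and eased it open. The deck started to sink with the tool at about 0.5 rad, and it came down at about 8–13 mm/s, well under the limit. I lowered it in three stages, measuring against the step before the last two. The total drop was 81.6–81.8 mm. One attempt between the first two stages did not open far enough; the deck simply stayed put.

**Shutting:** I closed the valve in small steps and held it at about 15 N. From the rise in force I put that at about 0.02 rad past the seat. Then I backed off, widened the fingers and lifted the gripper clear.

**Last checks:**
- **Deck:** it moved less than 0.01 mm over the last half second.
- **Surroundings:** the lever looked shut, the jar, tape and paperweight looked where they had been, and the arm was touching nothing.
- **Level (views disagree slightly):** the side view put the deck about 0 to +2 mm above the step. The scene view put it about 3 mm below, and the combined fits gave −0.6 to −1.6 mm. All are within the ±6 mm allowed, but the true offset is only known to a few millimetres.

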